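# Refit the hopper on a coffee grinder and close its lid

### The job

The electric grinder has been brushed out; put it back together. Set the grinder's loose hopper tube over the throat on top of the grinder, dark collar down, and push it fully home without ramming it, so that its foot sits on the shoulder; then lower the open hinged lid gently and without letting it fall, until it rests on the hopper's rim. Leave the bowl and the tamper standing where they are.

Things in the scene. Friction and masses are not known exactly. Their poses are not given: they have to be found in the camera images.
- grinder: low electric coffee grinder, fixed: dark green motor housing at its back, round burr head (100 mm across, knurled aluminium ring) at its front, steel cup under the spout. Origin on the bench under the throat's axis; own +x runs from throat to motor and lid hinge (away from the robot at yaw 0), z up. Base x = -58 to 147 mm, 112 wide; housing x = 51 to 145 mm, 108 wide, 141 high
- seat (a point): point on the axis of the throat at the height of the shoulder that the hopper's foot sits on, 126 mm above the bench. Above it stands the bare aluminium throat spigot, 24 mm high: 51 mm in diameter over its lower 16 mm, then tapering to 41 mm at its top
- hopper: loose hopper tube, open at both ends, standing upright on the bench: 60 mm outside diameter, 54 mm bore, 72 mm high, about 0.13 kg; ribbed dark collar on its lower 26 mm, smoky clear tube above with a thin dark rim. Origin at the centre of its foot, z along its axis (up). It drops 24 mm over the spigot; its rim is then 198 mm above the bench
- lid (a joint): hinge angle of the lid in rad: 0 = lying level on the rim of a fully seated hopper, about 1.57 = upright, 2.05 = leaning back on its stop. It starts leaning back and open. Its hinge has little friction: below about 1.4 it falls by its own weight unless held
- lid_hinge (a point): middle of the lid's hinge pin, 66 mm behind the throat axis and 203.5 mm above the bench; the pin is parallel to the grinder's y axis
- lid_tab (a point): grip point in the wooden tab at the free end of the round aluminium lid (68 mm across, 8 thick). Tab 24 mm wide along the hinge direction, 10 thick, projecting 37 from the disc. The point is 122 mm from the hinge pin, 22 from the disc's edge, 15 from the tab's end. Pinched by its two side faces (fingers closing parallel to the hinge pin), it can pivot between the fingers as the lid swings
- bowl: bystander: white cupping bowl with dark coffee, 88 mm in diameter, 56 mm high, origin at the centre of its foot, z up
- tamper: bystander: coffee tamper standing on its steel foot, 58 mm in diameter, 90 mm high, wooden grip up, origin at the centre of its foot, z up

How it is judged:
By the outcome, as a careful person would: the job done as asked, in the order asked, and still so for the second after the job is handed in, with the robot touching nothing.
It also fails if it takes over 54 s, if anything falls off the work surface, if the arm or the gripper's body presses on something with over 40 N, if the wrist force passes 120 N, or if a joint passes its speed limit or range.

### The arm

A 6-joint arm with a two-finger parallel gripper is mounted at the origin on a cart in front of the work surface, level with it; the furniture and walls round the work are solid. World frame = base frame: x ahead of the robot, y to its left, z up, the work surface at z = 0. Lengths are in m, angles in rad, forces in N, time in s.
With the tool pointing down it reaches from about 0.3 to 1 m from the base axis. Payload 5.1 kg.
Tool frame: the origin (TCP) lies midway between the tips of the shut fingers; the grasp point (between the pads) lies 19 mm behind it; z points along the fingers, y is the line along which they close (so a half turn about z gives the same grasp; the last joint's range is limited). The gripper opens to 95 mm and grips with 3 to 60 N. Pads are 20 mm wide; open, the fingers measure 119 mm over their backs; the gripper's body (75 mm by 180 mm) begins 59 mm behind the grasp point.
Start: joints at [-1.423, 0.124, 1.65, -0, 1.367, -0.083], TCP at [0.149, -0.633, 0.215] pointing down, gripper open.
Joint ranges: [-2.61, 2.61], [-1.02, 2.33], [0.03, 2.71], [-1.35, 4.49], [0.32, 2.68], [-2.91, 2.91]. Speed limits (rad/s): [2.57, 2.57, 3.14, 3.14, 3.14, 3.14].

### API

Orientations are given as a unit quaternion [x, y, z, w].
In Python, from workcell import env gives the robot as it stands.
- The arm moves only by the tool carry_out, never from a script. Its argument "motion" is a list of rows, each a list of 6 numbers: the shift along the tool's x, y, z in mm, then the turn, a rotation vector about the tool's x, y, z in degrees. In form: [[dx, dy, dz, ax, ay, az], ...]. A call has 1 to 12 rows; each row is the pose to reach, as a shift and turn from the pose commanded when the call began, along the tool's axes at that moment; what a row does not reach only later rows make up. A row lasts 1/8 s, in which the tool goes at most 62.5 mm and 10.7 degrees, less where a joint would pass 70% of its speed; a pose out of reach is approached as far as the arm can. A call with a gripper value outside its range is refused whole. "grip" is the finger opening in mm, from 0 to 95.1, set as the call begins (left out, the last holds). The fingers move at their own pace and stop on an object; the grip force is fixed at half the most. Time passes only in rows, so rows that repeat a pose let the fingers close. It gives the time, the measured TCP pose, the force, the opening and the grip force at its end, in the units of the state.
- env.get_state(): the state, without advancing time (a new reading comes with each control period).
- env.snapshot(name): name is "scene" or "top" or "wrist"; returns a dict with "pixels" (384x512x3 uint8, blue, green, red), "intrinsics" (3x3 intrinsics, pixels), "T" (4x4, takes a point from camera to world coordinates). Camera axes: x right, y up, looking along -z (the intrinsics and any distortion apply to the point x, -y, -z); pixel columns grow to the right and rows downward; lengths in m; the calibration is good to about 2 mm. A picture is of the moment at which its call begins. There is no depth.
- env.finish_job(): hands the job in; it is judged then, once.
The state is a dict: "clock": time; "joint_positions": joint angles; "joint_vel": joint speeds; "tau": joint torques, N m; "ee_pos": TCP position; "eef_rot": TCP orientation; "contact_force": force on the tool from outside, world axes, zero at the start; "wrist_torque": the same for the moment, N m; "grip_width": opening from 0.0 (shut) to 1.0 (fully open); "gripper_force": force on a finger pad.
Only numpy, scipy, OpenCV 4.12 (cv2) and the standard library are available. Lean on these libraries where they do the work, as an engineer would, in place of code of your own. Each camera call takes 0.05 s, during which the arm holds its last target. There are 200 camera calls.

## Working session

There is one attempt and no reset: what is moved stays moved. The work goes in short steps, Python scripts to look and compute and a tool call to move; the robot and the scene stay as the last step left them, time stands still between calls to the robot, and variables do not carry over. Pictures are saved under pics/ and viewed, at most 10 in all, crops included, and the job is handed in when it is done.

Besides the shell and the picture viewer there is one more tool, called after ">>>" as a command line: name --pt "numbers of a row" for each row, then --argument value for the rest. carry_out: Moves the arm, as the interface text tells. Its arguments: {"type":"object","properties":{"motion":{"type":"array","items":{"type":"array","items":{"type":"number"}}},"grip":{"type":"number"}},"required":["motion"]}

```bash
mkdir -p pics; python3 - <<'E'
from workcell import env
import cv2,numpy as np
s=env.get_state();print(s)
a=[]
for n in("scene","top"):
    r=env.snapshot(n);cv2.imwrite(f"pics/{n}0.png",r["pixels"]);print(n,r["intrinsics"],r["T"],[k for k in r])
E
```

```text
{'clock': 0.0, 'joint_positions': array([-1.42260758e+00,  1.24504977e-01,  1.65166159e+00, -8.05709506e-06,
        1.36752421e+00, -8.26128069e-02]), 'joint_vel': array([ 6.14484752e-04, -1.66942474e-04,  9.65815763e-04,  6.08863010e-04,
       -5.97778216e-05, -7.87454326e-04]), 'tau': array([-8.02523573e-04, -4.17605889e+01, -3.59932601e+01,  7.71897915e-02,
        4.91323799e-02, -1.64610619e-04]), 'ee_pos': array([ 0.1485581 , -0.63213099,  0.21339449]), 'eef_rot': array([ 9.93348076e-01,  1.15145559e-01, -3.83329521e-05, -1.04836489e-03]), 'contact_force': array([-0.32933339,  0.38884199, -0.46936006]), 'wrist_torque': array([-0.01361133,  0.01413626,  0.00489599]), 'gripper_force': 0.0, 'grip_width': 1.004372454865418}
scene [[420.58669555   0.         259.7180347 ]
 [  0.         420.58669555 193.05204483]
 [  0.           0.           1.        ]] [[-0.74277299  0.51562286 -0.42710813  0.05833595]
 [-0.66948701 -0.58024401  0.46379309  0.49764188]
 [-0.00868461  0.63043633  0.77619238  1.03547772]
 [ 0.          0.          0.          1.        ]] ['pixels', 'intrinsics', 'T']
top [[439.42368449   0.         251.34623804]
 [  0.         439.42368449 191.13439475]
 [  0.           0.           1.        ]] [[ 0.02074321  0.99241828 -0.12114324  0.38369465]
 [-0.99977334  0.02000898 -0.00727426 -0.04326183]
 [-0.00479515  0.12126668  0.99260838  1.33171612]
 [ 0.          0.          0.          1.        ]] ['pixels', 'intrinsics', 'T']
```

View pics/scene0.png

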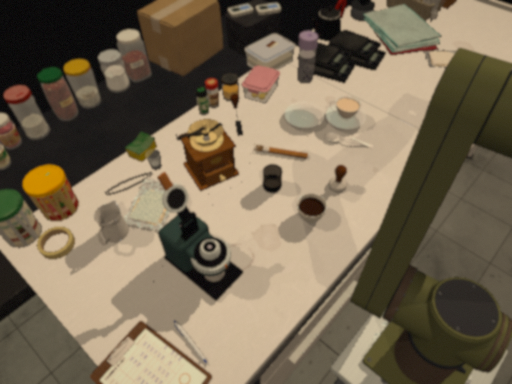

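View pics/top0.png

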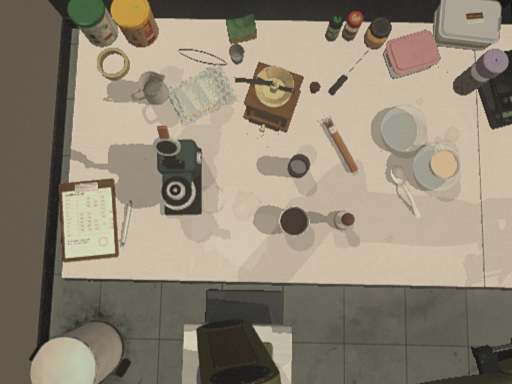

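The top view shows the grinder's throat near (180,190) with the lid leaning back at (165,145), the hopper at (298,166), the bowl at (293,221) and the tamper at (344,220). In the scene view they are at about (211,250), (175,200), (272,178), (311,207) and (339,178). I'll enlarge these for precision.

```bash
cat > h.py <<'E'
import numpy as np,cv2
from workcell import env
def proj(c,P):
    P=np.atleast_2d(P);q=(P-c["T"][:3,3])@c["T"][:3,:3]
    return np.c_[c["intrinsics"][0,0]*q[:,0]/-q[:,2]+c["intrinsics"][0,2],c["intrinsics"][1,1]*-q[:,1]/-q[:,2]+c["intrinsics"][1,2]]
def ray(c,u,v,z):
    K=c["intrinsics"];d=c["T"][:3,:3]@np.array([(u-K[0,2])/K[0,0],-(v-K[1,2])/K[1,1],-1]);o=c["T"][:3,3]
    return o+d*(z-o[2])/d[2]
def crop(c,x0,y0,x1,y1,s):
    return cv2.resize(c["pixels"][y0:y1,x0:x1],None,fx=s,fy=s,interpolation=cv2.INTER_CUBIC)
E
python3 - <<'E'
from h import *
import pickle
t=env.snapshot("top");s=env.snapshot("scene");pickle.dump((t,s),open("c.pkl","wb"))
A=crop(t,140,110,240,220,4);A2=crop(t,275,140,375,250,4)
cv2.imwrite("pics/t1.png",np.hstack([A,A2]))
B=crop(s,150,180,250,300,4);B2=crop(s,250,120,350,240,4)
cv2.imwrite("pics/s1.png",np.hstack([B,B2]))
print(ray(t,180,190,.15),ray(t,298,166,.072),ray(s,211,243,.15),ray(s,272,170,.072))
E
```

```text
[0.52711584 0.15893432 0.15      ] [ 0.61376192 -0.16809584  0.072     ] [0.52907914 0.16708286 0.15      ] [ 0.62154396 -0.17136616  0.072     ]
```

View pics/t1.png

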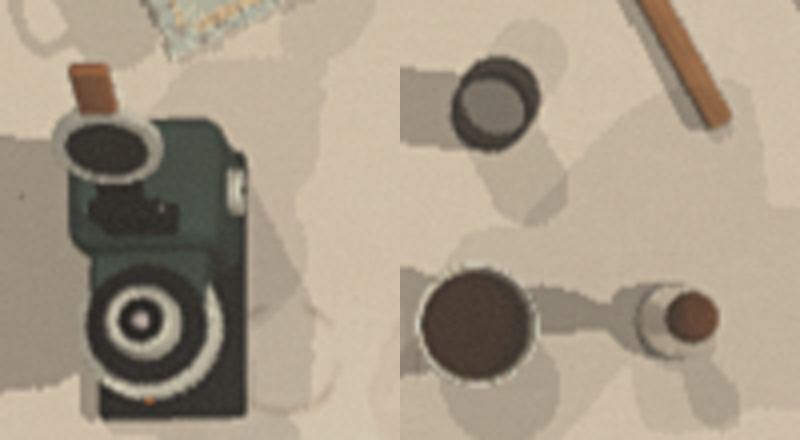

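View pics/s1.png

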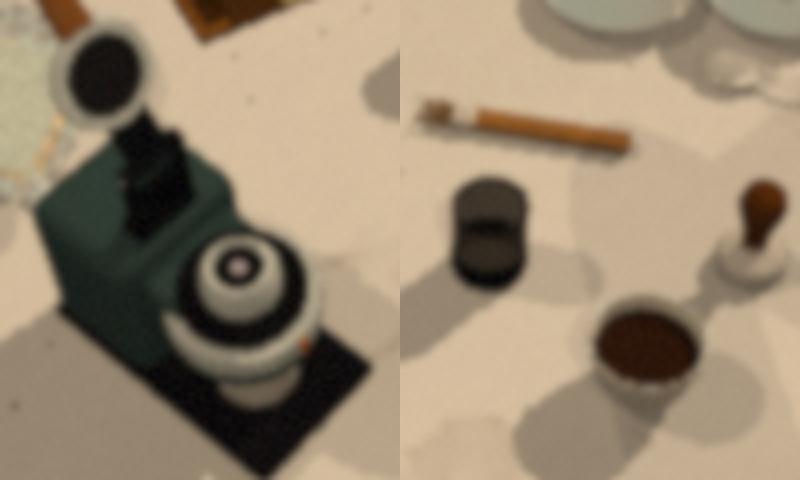

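The crops give the spigot hole centre at top (174.8,189.6) and scene (209.2,246), and the hopper rim at top (299.1,164.4). Next I'll fit the poses and check them by reprojection.

```bash
cat > fit.py <<'E'
from h import *
import pickle
from scipy.optimize import least_squares
t,s=pickle.load(open("c.pkl","rb"))
def tri(a,b,z=None):
    f=lambda P:np.r_[proj(t,P)[0]-a,proj(s,P)[0]-b] 
    r=least_squares(f,[.5,0,.1]);return r.x,r.fun
o=lambda x,y,x0,y0:np.array([(x+.5)/4-.5+x0,(y+.5)/4-.5+y0])
T1=lambda x,y:o(x,y,140,110); T2=lambda x,y:o(x-400,y,275,140)
S1=lambda x,y:o(x,y,150,180); S2=lambda x,y:o(x-400,y,250,120)
if __name__=="__main__":
    print("spigot",tri(T1(141,320),S1(239,266)))
    print("rim",tri(T2(498,99),S2(490,213)))
    print("lid disc",tri(T1(107,148),S1(105,75)))
    print("tab end",tri(T1(88,66),S1(50,-20)))
    for n,a,b in(("base FR",T1(247,418),S1(265,478)),("base BR?",T1(247,155),S1(0,0)),("base FL",T1(98,415),S1(370,370))):print(n,ray(t,*a,.01),ray(s,*b,.01))
    print("foot",ray(t,*T2(492,112),0),"rim",ray(t,*T2(498,99),.072))
    print("scene rim",ray(s,*S2(490,213),.072),"foot",ray(s,*S2(489,250),0))
    print("bowl",ray(t,*T2(477,324),.056),ray(s,*S2(647,345),.056))
    print("tamper",ray(t,*T2(692,317),.085))
E
python3 fit.py
```

```text
spigot (array([0.52856045, 0.17393803, 0.14424389]), array([ 0.00047274,  0.00067902, -0.00073871, -0.00014701]))
rim (array([ 0.62152283, -0.17266068,  0.05756763]), array([-0.04505846, -0.07112102,  0.08788263,  0.01504862]))
lid disc (array([0.62141097, 0.17807184, 0.26103689]), array([ 0.06757565,  0.08961486, -0.10371985, -0.02317652]))
tab end (array([0.6563324 , 0.17833557, 0.31976715]), array([ 0.47586608,  0.60868779, -0.72576744, -0.17039924]))
base FR [0.47220697 0.1154932  0.01      ] [0.46938487 0.22580277 0.01      ]
base BR? [0.67406315 0.12246855 0.01      ] [0.92628362 0.07989402 0.01      ]
base FL [0.47217587 0.22790031 0.01      ] [0.47253528 0.12304501 0.01      ]
foot [ 0.62182452 -0.17411964  0.        ] rim [ 0.61862159 -0.1713275   0.072     ]
scene rim [ 0.61345344 -0.16263585  0.072     ] foot [ 0.62920991 -0.18111008  0.        ]
bowl [ 0.45574615 -0.1589946   0.056     ] [ 0.4520546  -0.15207585  0.056     ]
tamper [ 0.46218102 -0.30851554  0.085     ]
```

Positions agree within a few millimetres: throat about (.530,.173) with yaw about 0.03, and hopper about (.6205,-.1725). I'll move above the hopper.

```bash
cat >> h.py <<'E'
from scipy.spatial.transform import Rotation as R
def to(x,y,z,yaw=0.,pitch=0.):
    "row (mm, deg) from the measured pose to TCP x,y,z; fingers close along y turned by yaw; pitch leans tool z"
    s=env.get_state();C=R.from_quat(s["eef_rot"])
    G=R.from_euler("z",yaw)*R.from_euler("y",pitch)*R.from_quat([1,0,0,0])
    d=C.inv().apply(np.array([x,y,z])-s["ee_pos"])*1e3;w=(C.inv()*G).as_rotvec(degrees=True)
    print(np.round(np.r_[d,w],1).tolist(),"min rows",np.linalg.norm(d)/62.5,np.linalg.norm(w)/10.7)
    return np.r_[d,w]
E
python3 -c "
from h import *
to(.6205,-.1725,.15)"
```

```text
[564.6, -339.7, 64.4, -0.1, 0.0, 13.2] min rows 10.592125774490343 1.235999085219149
```

>>> carry_out --pt "25 -15 3 0 0 1" --pt "75 -45 8 0 0 2" --pt "130 -78 15 0 0 3" --pt "185 -111 21 0 0 4" --pt "240 -144 27 0 0 6" --pt "295 -177 33 0 0 7" --pt "350 -210 39 0 0 8" --pt "405 -243 45 0 0 9" --pt "460 -276 51 0 0 11" --pt "510 -306 57 0 0 12" --pt "545 -328 62 0 0 13" --pt "565 -340 64 0 0 13.2" --grip 95

```text
clock: 1.7
ee_pos: [0.6219, -0.1704, 0.1498]
eef_rot: [1.0, 0.001, -0.001, -0.0]
contact_force: [-0.3, 0.4, -0.8]
grip_width: 0.998
gripper_force: 0.0
```

>>> carry_out --pt "0 0 0 0 0 0" --pt "0 0 0 0 0 0"

```text
clock: 1.95
ee_pos: [0.6202, -0.1736, 0.1507]
eef_rot: [1.0, -0.0, -0.0, 0.0]
contact_force: [0.4, -0.2, 0.6]
grip_width: 0.997
gripper_force: 0.0
```

```bash
python3 - <<'E'
from h import *
print(env.get_state()["ee_pos"],env.get_state()["clock"]);to(.6205,-.1725,.15)
w=env.snapshot("wrist");print(w["T"].round(3).tolist())
for P in([.6205,-.1725,.072],[.6205,-.1725,0]):print(proj(w,P))
im=w["pixels"].copy()
a=np.linspace(0,6.28,40)
for z,c in((.072,(0,0,255)),(0,(0,255,0))):
    p=proj(w,np.c_[.6205+.03*np.cos(a),-.1725+.03*np.sin(a),0*a+z])
    cv2.polylines(im,[np.int32(p)],True,c,1)
cv2.imwrite("pics/w1.png",im)
E
```

```text
[ 0.62023733 -0.1736049   0.15072079] 1.95
[0.3, -1.1, 0.7, 0.0, 0.0, -0.0] min rows 0.021521837988301915 0.0042952521251178235
[[-0.001, 0.967, 0.254, 0.692], [-1.0, -0.001, 0.001, -0.173], [0.001, -0.254, 0.967, 0.32], [0.0, 0.0, 0.0, 1.0]]
[[250.62175013 201.17002417]]
[[250.82438719 182.5138263 ]]
```

View pics/w1.png

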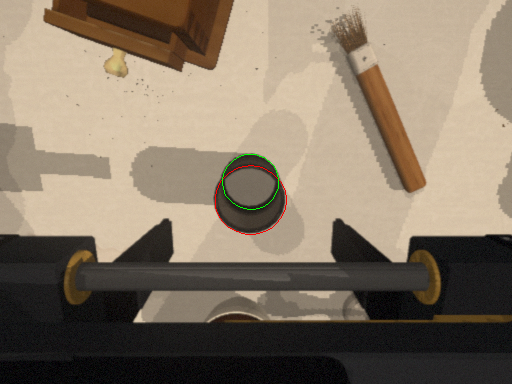

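The wrist view confirms it: the predicted rim circle (centre 250,201) and foot circle (251,182) fall on the hopper within a pixel. I'll descend and grasp.

>>> carry_out --pt "0 -1 15 0 0 0" --pt "0 -1 40 0 0 0" --pt "0 -1 65 0 0 0" --pt "0 -1 90 0 0 0" --pt "0 -1 110 0 0 0" --pt "0 -1 119 0 0 0" --pt "0 -1 119 0 0 0" --pt "0 -1 119 0 0 0"

```text
clock: 3.0
ee_pos: [0.6217, -0.1719, 0.0328]
eef_rot: [1.0, 0.0, 0.001, 0.0]
contact_force: [0.6, 0.1, 0.6]
grip_width: 0.997
gripper_force: 0.0
```

>>> carry_out --pt "0 0 0 0 0 0" --pt "0 0 0 0 0 0" --pt "0 0 0 0 0 0" --pt "0 0 0 0 0 0" --pt "0 0 0 0 0 0" --pt "0 0 0 0 0 0" --grip 50

```text
clock: 3.75
ee_pos: [0.6209, -0.1715, 0.0317]
eef_rot: [1.0, 0.0, 0.0, -0.0]
contact_force: [-1.1, 0.9, 2.1]
grip_width: 0.638
gripper_force: 30.0
```

>>> carry_out --pt "0 0 -10 0 0 0" --pt "0 0 -35 0 0 0" --pt "0 0 -75 0 0 0" --pt "-10 0 -115 0 0 0" --pt "-30 -15 -150 0 0 0" --pt "-60 -45 -168 0 0 0" --pt "-85 -90 -170 0 0 0" --pt "-91 -140 -170 0 0 0" --pt "-91 -190 -170 0 0 0" --pt "-91 -235 -170 0 0 0" --pt "-91 -260 -170 0 0 0" --pt "-91 -265 -170 0 0 0"

```text
clock: 5.25
ee_pos: [0.5294, 0.0947, 0.2019]
eef_rot: [1.0, 0.001, 0.0, 0.0]
contact_force: [-0.0, -0.9, -1.6]
grip_width: 0.636
gripper_force: 30.0
```

>>> carry_out --pt "0 -10 0 0 0 0" --pt "0 -30 0 0 0 0" --pt "0 -52 0 0 0 0" --pt "0 -70 0 0 0 0" --pt "0 -80 0 0 0 0" --pt "0 -80 0 0 0 0" --pt "0 -80 0 0 0 0"

```text
clock: 6.12
ee_pos: [0.5298, 0.1731, 0.2016]
eef_rot: [1.0, 0.0, -0.0, 0.0]
contact_force: [-0.5, 0.0, -1.7]
grip_width: 0.637
gripper_force: 30.0
```

```bash
python3 - <<'E'
from h import *
e=env.get_state()["ee_pos"];print(e,env.get_state()["clock"]);to(.530,.173,.2015)
ims=[]
a=np.linspace(0,6.28,60)
for n,b in(("wrist",(100,80,400,300)),("top",(130,110,230,210)),("scene",(150,170,250,270))):
    w=env.snapshot(n);im=w["pixels"].copy();w["pixels"]=im
    f=2 if n=="wrist" else 4
    c=crop(w,*b,f)
    for r,z,x,y,col in((.03,.1722,e[0],e[1],(0,255,0)),(.03,.244,e[0],e[1],(0,0,255)),(.05,.126,.530,.173,(255,255,0))):
        p=(proj(w,np.c_[x+r*np.cos(a),y+r*np.sin(a),0*a+z])-b[:2])*f
        cv2.polylines(c,[np.int32(p)],True,col,1)
    ims.append(c)
cv2.imwrite("pics/w2.png",ims[0]);cv2.imwrite("pics/w3.png",np.hstack(ims[1:]))
E
```

```text
[0.52977139 0.17310535 0.2016172 ] 6.125
[0.2, 0.1, 0.1, 0.0, 0.0, 0.0] min rows 0.004442587438717843 0.0019368130987353447
```

View pics/w2.png

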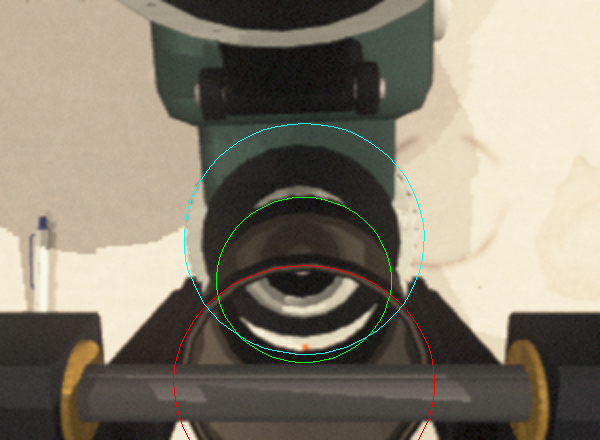

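View pics/w3.png

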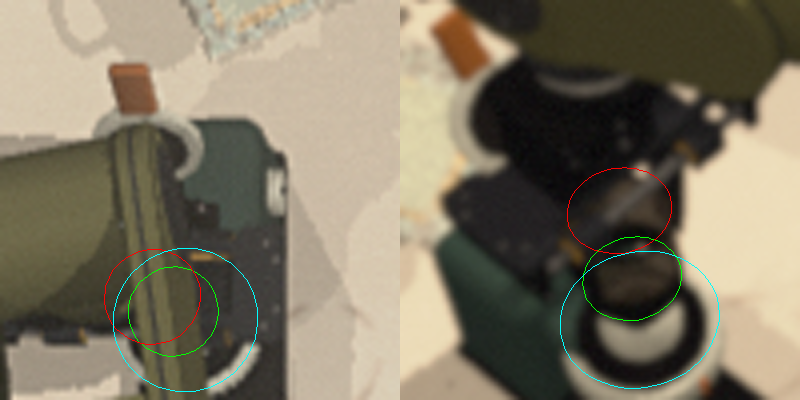

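The wrist view shows the hopper, still upright in the grip, over the throat. The axis of the throat's dark ring is at column 300, against 304 for the hopper, so the throat is about 1.5 mm further toward +y. That fits the triangulated y of .174. I'll lower it slowly with that correction.

>>> carry_out --pt "0 -1 3 0 0 0" --pt "0 -1.2 8 0 0 0" --pt "0 -1.2 13 0 0 0" --pt "0 -1.2 18 0 0 0" --pt "0 -1.2 22 0 0 0" --pt "0 -1.2 24 0 0 0" --pt "0 -1.2 24 0 0 0"

```text
clock: 7.15
ee_pos: [0.5297, 0.1746, 0.1775]
eef_rot: [1.0, 0.0, -0.0, 0.0]
contact_force: [-0.4, -0.2, -2.1]
grip_width: 0.632
gripper_force: 30.0
```

>>> carry_out --pt "0 0 1 0 0 0" --pt "0 0 3 0 0 0" --pt "0 0 5 0 0 0" --pt "0 0 6 0 0 0" --pt "0 0 6 0 0 0"

```text
clock: 7.78
ee_pos: [0.5297, 0.1746, 0.1715]
eef_rot: [1.0, 0.0, -0.0, 0.0]
contact_force: [-0.5, -0.7, -2.3]
grip_width: 0.635
gripper_force: 30.0
```

>>> carry_out --pt "0 0 1 0 0 0" --pt "0 0 2 0 0 0" --pt "0 0 3 0 0 0" --pt "0 0 4 0 0 0" --pt "0 0 4 0 0 0"

```text
clock: 8.4
ee_pos: [0.5297, 0.1746, 0.1675]
eef_rot: [1.0, 0.0, -0.0, 0.0]
contact_force: [0.5, 0.2, -1.4]
grip_width: 0.635
gripper_force: 30.0
```

>>> carry_out --pt "0 0 1 0 0 0" --pt "0 0 2 0 0 0" --pt "0 0 3 0 0 0" --pt "0 0 4 0 0 0" --pt "0 0 4 0 0 0"

```text
clock: 9.02
ee_pos: [0.5297, 0.1746, 0.1635]
eef_rot: [1.0, 0.0, -0.0, 0.0]
contact_force: [-0.6, -0.6, -2.1]
grip_width: 0.638
gripper_force: 30.0
```

>>> carry_out --pt "0 0 1 0 0 0" --pt "0 0 2 0 0 0" --pt "0 0 3 0 0 0" --pt "0 0 4 0 0 0" --pt "0 0 4 0 0 0"

```text
clock: 9.65
ee_pos: [0.5297, 0.1746, 0.1595]
eef_rot: [1.0, 0.0, -0.0, 0.0]
contact_force: [0.3, -0.6, -2.6]
grip_width: 0.634
gripper_force: 30.0
```

>>> carry_out --pt "0 0 0.5 0 0 0" --pt "0 0 1 0 0 0" --pt "0 0 1.5 0 0 0" --pt "0 0 1.5 0 0 0"

```text
clock: 10.15
ee_pos: [0.5297, 0.1746, 0.1581]
eef_rot: [1.0, 0.0, -0.0, 0.0]
contact_force: [0.7, 0.6, -2.9]
grip_width: 0.632
gripper_force: 30.0
```

>>> carry_out --pt "0 0 0.5 0 0 0" --pt "0 0 1 0 0 0" --pt "0 0 1 0 0 0"

```text
clock: 10.52
ee_pos: [0.5298, 0.1747, 0.1577]
eef_rot: [1.0, 0.0, 0.0, -0.0]
contact_force: [-2.5, -0.3, 1.1]
grip_width: 0.637
gripper_force: 30.0
```

>>> carry_out --pt "0 0 0.5 0 0 0" --pt "0 0 1 0 0 0" --pt "0 0 1 0 0 0"

```text
clock: 10.9
ee_pos: [0.5299, 0.1746, 0.1577]
eef_rot: [1.0, 0.0, 0.0, 0.0]
contact_force: [-3.8, -2.5, 7.4]
grip_width: 0.635
gripper_force: 30.0
```

The foot stopped at TCP z .1577, which puts it at .126 on the shoulder with 7 N of gentle contact. It's seated, so I'll release and rise clear.

>>> carry_out --pt "0 0 -1 0 0 0" --pt "0 0 -1 0 0 0" --pt "0 0 -1 0 0 0" --pt "0 0 -1 0 0 0" --pt "0 0 -1 0 0 0" --grip 95

```text
clock: 11.52
ee_pos: [0.5297, 0.1746, 0.157]
eef_rot: [1.0, 0.0, -0.0, 0.0]
contact_force: [-0.0, -0.1, 0.4]
grip_width: 0.991
gripper_force: 0.0
```

>>> carry_out --pt "0 0 -10 0 0 0" --pt "0 0 -30 0 0 0" --pt "0 0 -60 0 0 0" --pt "-5 0 -95 0 0 0" --pt "-15 0 -130 0 0 0" --pt "-25 0 -165 0 0 0" --pt "-30 0 -195 0 0 0" --pt "-30 0 -210 0 0 0" --pt "-30 0 -210 0 0 0" --pt "-30 0 -210 0 0 0"

```text
clock: 12.78
ee_pos: [0.4995, 0.1745, 0.3657]
eef_rot: [1.0, 0.0, -0.001, 0.0]
contact_force: [-0.0, -0.6, -0.3]
grip_width: 0.998
gripper_force: 0.0
```

```bash
python3 - <<'E'
from h import *
s=env.get_state();print(s["ee_pos"],s["clock"],s["grip_width"])
w=env.snapshot("wrist");c=crop(w,0,0,512,384,1.5)
a=np.linspace(0,6.28,60)
ax=np.array([.5297,.1745])
circ=lambda r,z:np.c_[ax[0]+r*np.cos(a),ax[1]+r*np.sin(a),0*a+z]
cv2.polylines(c,[np.int32(proj(w,circ(.03,.198))*1.5)],True,(0,0,255),1)
for yaw,col in((0,(0,255,0)),(.035,(255,255,0))):
    X=np.array([np.cos(yaw),np.sin(yaw)]);Y=np.array([-X[1],X[0]]);th=2.05
    P=[]
    for r,b in((.1,-.012),(.137,-.012),(.137,.012),(.1,.012)):
        q=ax+X*(.066-r*np.cos(th))+Y*b;P.append([q[0],q[1],.2035+r*np.sin(th)])
    print(yaw,np.round(np.mean(P,0),4));cv2.polylines(c,[np.int32(proj(w,P)*1.5)],True,col,1)
cv2.imwrite("pics/w4.png",c)
E
```

```text
[0.49950058 0.17448824 0.36566422] 12.775 0.9982351661662145
0 [0.6503 0.1745 0.3087]
0.035 [0.6503 0.1787 0.3087]
```

View pics/w4.png

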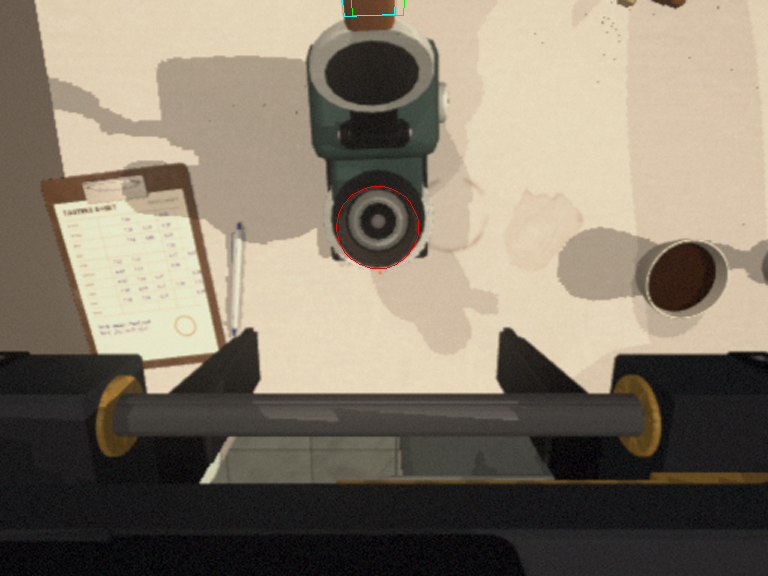

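The hopper sits concentric with the predicted rim circle (centre 378,227 in the enlarged view). The tab spans columns 344–394 at the top edge, which matches the yaw 0.035 model. I'll move above the tab.

>>> carry_out --pt "10 0 -4 0 0 0" --pt "35 -1 -4 0 0 -0.5" --pt "70 -2 -4 0 0 -1" --pt "105 -3 -4 0 0 -1.5" --pt "135 -4 -4 0 0 -2" --pt "150 -4 -4 0 0 -2" --pt "154 -4 -4 0 0 -2" --pt "154 -4 -4 0 0 -2" --pt "154 -4 -4 0 0 -2"

```text
clock: 13.95
ee_pos: [0.6532, 0.1788, 0.3718]
eef_rot: [1.0, 0.018, 0.0, -0.0]
contact_force: [-0.3, -0.8, -0.1]
grip_width: 0.998
gripper_force: 0.0
```

```bash
python3 - <<'E'
from h import *
print(env.get_state()["ee_pos"]);to(.6537,.1788,.2963,.035)
w=env.snapshot("wrist");c=crop(w,0,0,512,384,1.5)
ax=np.array([.5297,.1745]);yaw=.035;th=2.05
X=np.array([np.cos(yaw),np.sin(yaw)]);Y=np.array([-X[1],X[0]])
P=[]
for r,b in((.1,-.012),(.137,-.012),(.137,.012),(.1,.012)):
    q=ax+X*(.066-r*np.cos(th))+Y*b;P.append([q[0],q[1],.2035+r*np.sin(th)])
cv2.polylines(c,[np.int32(proj(w,P)*1.5)],True,(255,255,0),1)
cv2.imwrite("pics/w5.png",c)
E
```

```text
[0.65316646 0.17881684 0.37175301]
[0.5, 0.0, 75.5, -0.0, -0.0, 0.0] min rows 1.2072783569518155 0.004535087163670151
```

View pics/w5.png

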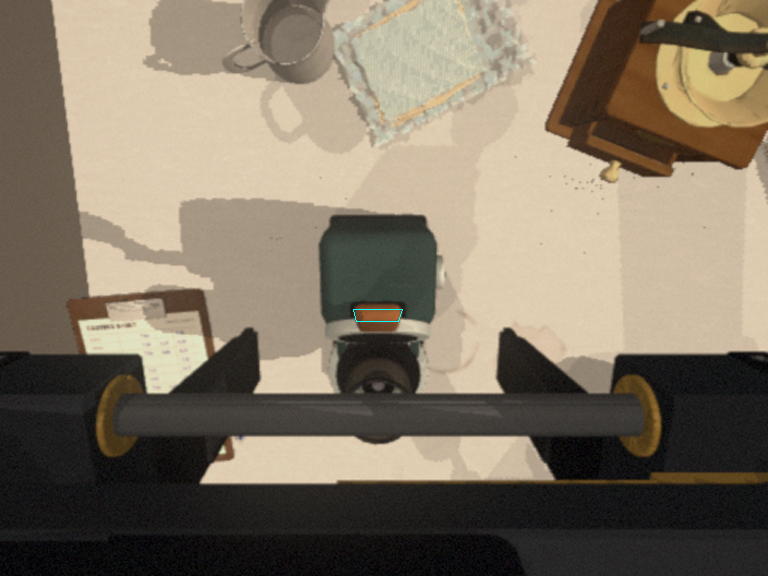

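The tab (352–404, 303–330) coincides with the model and is centred between the fingers at column 378. I'll descend and pinch it.

>>> carry_out --pt "0 0 10 0 0 0" --pt "0 0 28 0 0 0" --pt "0 0 48 0 0 0" --pt "0 0 64 0 0 0" --pt "0 0 73 0 0 0" --pt "0 0 75 0 0 0" --pt "0 0 75 0 0 0"

```text
clock: 14.88
ee_pos: [0.654, 0.1787, 0.2967]
eef_rot: [1.0, 0.018, 0.0, -0.0]
contact_force: [-0.7, -0.8, 0.9]
grip_width: 0.995
gripper_force: 0.0
```

>>> carry_out --pt "0 0 0 0 0 0" --pt "0 0 0 0 0 0" --pt "0 0 0 0 0 0" --pt "0 0 0 0 0 0" --pt "0 0 0 0 0 0" --pt "0 0 0 0 0 0" --pt "0 0 0 0 0 0" --pt "0 0 0 0 0 0" --grip 15

```text
clock: 15.88
ee_pos: [0.6537, 0.1791, 0.2961]
eef_rot: [1.0, 0.018, 0.0, -0.0]
contact_force: [-0.3, 2.1, -0.1]
grip_width: 0.251
gripper_force: 30.0
```

```bash
python3 - <<'E'
from h import *
s=env.get_state();print(s["clock"],s["ee_pos"],s["contact_force"],s["grip_width"]*95.1,s["gripper_force"])
p=s["ee_pos"];hx=.5297+.066*.9994
u,v=(p[0]-hx)/.9994,p[2]+.019-.2035
r=np.hypot(u,v);t0=np.arctan2(v,-u);print("r,th0",r,t0)
for t in np.r_[np.arange(2.0,.04,-.05),0]:print(f"{t:.2f} [{(-r*np.cos(t)-u)*1e3:.1f},0,{-(r*np.sin(t)-v)*1e3:.1f}]",end=" ")
E
```

```text
15.875 [0.65372772 0.17909152 0.29612696] [-0.26059077  2.09864353 -0.09203337] 23.839859279138707 30.000675916671753
r,th0 0.12584292741148745 2.050711534386582
2.00 [-5.7,0,-2.8] 1.95 [-11.5,0,-5.3] 1.90 [-17.4,0,-7.5] 1.85 [-23.4,0,-9.3] 1.80 [-29.5,0,-10.9] 1.75 [-35.7,0,-12.2] 1.70 [-41.9,0,-13.2] 1.65 [-48.1,0,-13.8] 1.60 [-54.4,0,-14.2] 1.55 [-60.7,0,-14.2] 1.50 [-67.0,0,-13.9] 1.45 [-73.3,0,-13.3] 1.40 [-79.5,0,-12.4] 1.35 [-85.7,0,-11.2] 1.30 [-91.8,0,-9.6] 1.25 [-97.8,0,-7.8] 1.20 [-103.7,0,-5.7] 1.15 [-109.5,0,-3.2] 1.10 [-115.2,0,-0.5] 1.05 [-120.7,0,2.5] 1.00 [-126.1,0,5.7] 0.95 [-131.3,0,9.3] 0.90 [-136.3,0,13.1] 0.85 [-141.2,0,17.1] 0.80 [-145.8,0,21.4] 0.75 [-150.2,0,25.8] 0.70 [-154.4,0,30.6] 0.65 [-158.3,0,35.5] 0.60 [-162.0,0,40.6] 0.55 [-165.4,0,45.9] 0.50 [-168.5,0,51.3] 0.45 [-171.4,0,56.9] 0.40 [-174.0,0,62.6] 0.35 [-176.3,0,68.5] 0.30 [-178.3,0,74.4] 0.25 [-180.0,0,80.5] 0.20 [-181.4,0,86.6] 0.15 [-182.5,0,92.8] 0.10 [-183.3,0,99.1] 0.05 [-183.8,0,105.3] 0.00 [-183.9,0,111.6]
```

>>> carry_out --pt "-5.7 0 -2.8 0 0 0" --pt "-11.5 0 -5.3 0 0 0" --pt "-17.4 0 -7.5 0 0 0" --pt "-23.4 0 -9.3 0 0 0" --pt "-29.5 0 -10.9 0 0 0" --pt "-35.7 0 -12.2 0 0 0" --pt "-41.9 0 -13.2 0 0 0" --pt "-48.1 0 -13.8 0 0 0" --pt "-54.4 0 -14.2 0 0 0" --pt "-60.7 0 -14.2 0 0 0" --pt "-67 0 -13.9 0 0 0" --pt "-67 0 -13.9 0 0 0"

```text
clock: 17.38
ee_pos: [0.5865, 0.1766, 0.3107]
eef_rot: [1.0, 0.018, 0.0, -0.0]
contact_force: [2.0, 4.5, -2.5]
grip_width: 0.251
gripper_force: 30.0
```

```bash
python3 - <<'E'
from h import *
s=env.get_state();p=s["ee_pos"];print(s["clock"],p,s["contact_force"],s["wrist_torque"],s["grip_width"]*95.1)
hx=.5297+.066*.9994
u,v=(p[0]-hx)/.9994,p[2]+.019-.2035
r=np.hypot(u,v);t0=np.arctan2(v,-u);print("r,th0",r,t0)
for a in(1.5,1.0,.5):
  for t in np.arange(a-.05,a-.52,-.05):print(f"{t:.2f} [{-.1258*(np.cos(t)-np.cos(a))*1e3:.1f},0,{-.1258*(np.sin(t)-np.sin(a))*1e3:.1f}]",end=" ")
  print()
E
```

```text
17.375 [0.58646185 0.17657286 0.31074204] [ 2.0204023   4.46682772 -2.48314002] [ 0.8335011  -0.50798798 -0.02050182] 23.837380031922336
r,th0 0.1265771180697252 1.4980169742385407
1.45 [-6.3,0,0.6] 1.40 [-12.5,0,1.5] 1.35 [-18.7,0,2.7] 1.30 [-24.8,0,4.3] 1.25 [-30.8,0,6.1] 1.20 [-36.7,0,8.2] 1.15 [-42.5,0,10.7] 1.10 [-48.2,0,13.4] 1.05 [-53.7,0,16.4] 1.00 [-59.1,0,19.6] 
0.95 [-5.2,0,3.5] 0.90 [-10.2,0,7.3] 0.85 [-15.1,0,11.3] 0.80 [-19.7,0,15.6] 0.75 [-24.1,0,20.1] 0.70 [-28.2,0,24.8] 0.65 [-32.2,0,29.7] 0.60 [-35.9,0,34.8] 0.55 [-39.3,0,40.1] 0.50 [-42.4,0,45.5] 
0.45 [-2.9,0,5.6] 0.40 [-5.5,0,11.3] 0.35 [-7.8,0,17.2] 0.30 [-9.8,0,23.1] 0.25 [-11.5,0,29.2] 0.20 [-12.9,0,35.3] 0.15 [-14.0,0,41.5] 0.10 [-14.8,0,47.8] 0.05 [-15.2,0,54.0] 0.00 [-15.4,0,60.3]
```

>>> carry_out --pt "-6.3 -0.3 0.6 0 0 0" --pt "-12.5 -0.6 1.5 0 0 0" --pt "-18.7 -0.6 2.7 0 0 0" --pt "-24.8 -0.6 4.3 0 0 0" --pt "-30.8 -0.6 6.1 0 0 0" --pt "-36.7 -0.6 8.2 0 0 0" --pt "-42.5 -0.6 10.7 0 0 0" --pt "-48.2 -0.6 13.4 0 0 0" --pt "-53.7 -0.6 16.4 0 0 0" --pt "-59.1 -0.6 19.6 0 0 0" --pt "-59.1 -0.6 19.6 0 0 0"

```text
clock: 18.75
ee_pos: [0.5265, 0.1744, 0.2927]
eef_rot: [1.0, 0.018, -0.0, 0.0]
contact_force: [-4.0, 1.4, 9.0]
grip_width: 0.245
gripper_force: 30.0
```

>>> carry_out --pt "-5.2 0 3.5 0 0 0" --pt "-10.2 0 7.3 0 0 0" --pt "-15.1 0 11.3 0 0 0" --pt "-19.7 0 15.6 0 0 0" --pt "-24.1 0 20.1 0 0 0" --pt "-28.2 0 24.8 0 0 0" --pt "-32.2 0 29.7 0 0 0" --pt "-35.9 0 34.8 0 0 0" --pt "-39.3 0 40.1 0 0 0" --pt "-42.4 0 45.5 0 0 0" --pt "-42.4 0 45.5 0 0 0"

```text
clock: 20.12
ee_pos: [0.4824, 0.1728, 0.2445]
eef_rot: [1.0, 0.018, -0.003, 0.001]
contact_force: [-5.5, 0.1, 4.2]
grip_width: 0.253
gripper_force: 30.0
```

>>> carry_out --pt "-3.4 0 5.6 0 0 0" --pt "-6.5 0 11.3 0 0 0" --pt "-9.3 0 17.2 0 0 0" --pt "-11.3 0 23.1 0 0 0" --pt "-13 0 29.2 0 0 0" --pt "-14.4 0 35.3 0 0 0" --pt "-15.5 0 41.5 0 0 0" --pt "-15.5 0 41.5 0 0 0"

```text
clock: 21.12
ee_pos: [0.4682, 0.1723, 0.2019]
eef_rot: [1.0, 0.018, -0.002, 0.001]
contact_force: [-6.5, -0.6, 1.7]
grip_width: 0.249
gripper_force: 30.0
```

>>> carry_out --pt "-0.4 0 3 0 0 0" --pt "-0.7 0 6 0 0 0" --pt "-1 0 9 0 0 0" --pt "-1.2 0 12 0 0 0" --pt "-1.2 0 12 0 0 0"

```text
clock: 21.75
ee_pos: [0.4673, 0.1723, 0.1904]
eef_rot: [1.0, 0.018, -0.002, 0.001]
contact_force: [-6.5, 0.2, 1.1]
grip_width: 0.25
gripper_force: 30.0
```

>>> carry_out --pt "0 0 1.5 0 0 0" --pt "0 0 3 0 0 0" --pt "0 0 3 0 0 0"

```text
clock: 22.12
ee_pos: [0.4672, 0.1723, 0.1875]
eef_rot: [1.0, 0.018, -0.002, 0.001]
contact_force: [-5.6, -0.2, 1.8]
grip_width: 0.25
gripper_force: 30.0
```

>>> carry_out --pt "0 0 1 0 0 0" --pt "0 0 2 0 0 0" --pt "0 0 2 0 0 0"

```text
clock: 22.5
ee_pos: [0.4671, 0.1723, 0.1855]
eef_rot: [1.0, 0.018, -0.002, 0.001]
contact_force: [-6.2, -0.6, 1.8]
grip_width: 0.25
gripper_force: 30.0
```

>>> carry_out --pt "0 0 1 0 0 0" --pt "0 0 2 0 0 0" --pt "0 0 2 0 0 0"

```text
clock: 22.88
ee_pos: [0.4672, 0.1723, 0.1834]
eef_rot: [1.0, 0.018, -0.002, 0.001]
contact_force: [-6.0, 0.3, 0.9]
grip_width: 0.248
gripper_force: 30.0
```

>>> carry_out --pt "0 0 0.7 0 0 0" --pt "0 0 1.5 0 0 0" --pt "0 0 1.5 0 0 0"

```text
clock: 23.25
ee_pos: [0.4672, 0.1722, 0.182]
eef_rot: [1.0, 0.018, -0.002, 0.001]
contact_force: [-7.2, -0.7, 1.6]
grip_width: 0.249
gripper_force: 30.0
```

>>> carry_out --pt "0 0 0.7 0 0 0" --pt "0 0 1.5 0 0 0" --pt "0 0 1.5 0 0 0"

```text
clock: 23.62
ee_pos: [0.4672, 0.1723, 0.1805]
eef_rot: [1.0, 0.018, -0.002, 0.001]
contact_force: [-6.5, -0.6, 1.1]
grip_width: 0.253
gripper_force: 30.0
```

>>> carry_out --pt "0 0 0.7 0 0 0" --pt "0 0 1.5 0 0 0" --pt "0 0 1.5 0 0 0"

```text
clock: 24.0
ee_pos: [0.4673, 0.1723, 0.179]
eef_rot: [1.0, 0.018, -0.002, 0.001]
contact_force: [-6.4, -0.8, 1.7]
grip_width: 0.251
gripper_force: 30.0
```

>>> carry_out --pt "0 0 0.7 0 0 0" --pt "0 0 1.5 0 0 0" --pt "0 0 1.5 0 0 0"

```text
clock: 24.38
ee_pos: [0.4673, 0.1722, 0.1775]
eef_rot: [1.0, 0.018, -0.002, 0.001]
contact_force: [-5.7, 0.1, 1.2]
grip_width: 0.249
gripper_force: 30.0
```

```bash
python3 - <<'E'
from h import *
w=env.snapshot("wrist");s=env.snapshot("scene")
A=cv2.resize(w["pixels"][90:384,120:400],(400,420),interpolation=cv2.INTER_CUBIC)
B=crop(s,150,195,250,300,4)
for im,cam,o,f in((A,w,(120,90),400/280),(B,s,(150,195),4)):
    for th,col in((0.,(0,255,0)),(.1,(255,255,0))):
        P=[[.5957-r*np.cos(th)+0*.0,.1745-.035*(r-.066)+b,.2035+r*np.sin(th)] for r,b in((.1,-.012),(.137,-.012),(.137,.012),(.1,.012))]
        cv2.polylines(im,[np.int32((proj(cam,P)-o)*f)],True,col,1)
cv2.imwrite("pics/w6.png",np.hstack([A,B]))
E
```

```text
(no output)
```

View pics/w6.png

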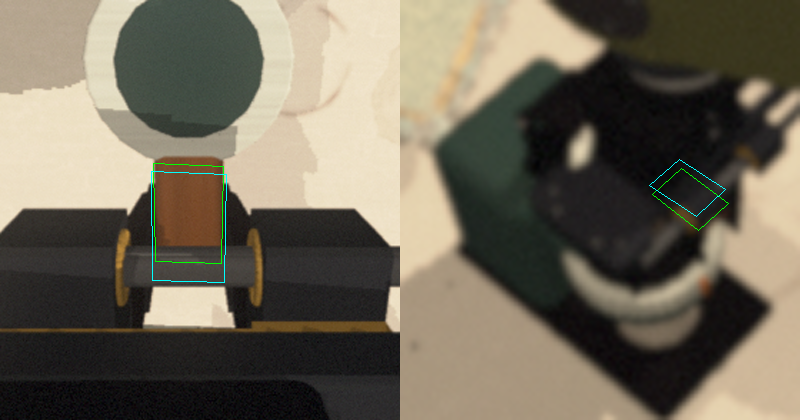

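The last picture shows the lid close to level. In the wrist half, the tab root is at row 157 (level model 163) and the disc spans columns 84–293. I'll compare disc width and root row numerically against hinge angle.

```bash
python3 - <<'E'
from h import *
w=env.snapshot("wrist");a=np.linspace(0,6.28,200);o=np.array([120,90]);f=400/280
e=env.get_state();print(e["ee_pos"],w["T"][:3,3])
for th in(-.05,0,.05,.1,.15):
  for h in(.0025,):   # top face of disc above pin
    def pt(r,b,h): return [.5957-r*np.cos(th)+h*np.sin(th),.1745-.035*(r-.066)*-0+ .035*(.066-r)+b,.2035+r*np.sin(th)+h*np.cos(th)]
    D=(proj(w,[pt(.066+.034*np.cos(t),.034*np.sin(t),h) for t in a])-o)*f
    Tb=(proj(w,[pt(.1,-.012,.0035),pt(.1,.012,.0035),pt(.137,0,.0035)])-o)*f
    print(th,"disc x",D[:,0].min().round(1),D[:,0].max().round(1),"bottom",D[:,1].max().round(1),"tab",Tb.round(1).tolist())
# edges: tab (orange) columns and rows in zoom units
p=w["pixels"].astype(int);m=(p[:,:,2]-p[:,:,0]>50)&(p[:,:,2]<200)
sub=m[195:270,215:290];ys,xs=np.nonzero(sub)
for row in(205,215,225,240,255):
    x=np.nonzero(m[row,215:290])[0]
    if len(x):print("tab row",(row-90)*f,"cols",(x.min()+215-120)*f,(x.max()+1+215-120)*f)
E
```

```text
[0.46732978 0.17226032 0.17755786] [0.53965331 0.17517337 0.34630073]
-0.05 disc x 83.1 293.6 bottom 163.0 tab [[223.3, 165.1], [153.8, 162.8], [188.6, 257.8]]
0 disc x 80.8 296.0 bottom 167.4 tab [[224.5, 169.4], [152.7, 167.0], [188.6, 267.5]]
0.05 disc x 78.3 298.5 bottom 171.2 tab [[225.8, 173.2], [151.5, 170.7], [188.7, 277.0]]
0.1 disc x 75.7 301.3 bottom 174.6 tab [[227.2, 176.5], [150.3, 174.0], [188.8, 286.5]]
0.15 disc x 72.9 304.2 bottom 177.4 tab [[228.8, 179.2], [149.0, 176.6], [189.0, 295.9]]
tab row 164.28571428571428 cols 154.28571428571428 224.28571428571428
tab row 178.57142857142858 cols 155.71428571428572 224.28571428571428
tab row 192.85714285714286 cols 155.71428571428572 221.42857142857144
tab row 214.28571428571428 cols 155.71428571428572 221.42857142857144
tab row 235.71428571428572 cols 157.14285714285714 221.42857142857144
```

```bash
python3 - <<'E'
from h import *
np.save("a.npy",env.snapshot("wrist")["pixels"])
E
```

>>> carry_out --pt "0 0 0.7 0 0 0" --pt "0 0 1.4 0 0 0" --pt "0 0 2 0 0 0" --pt "0 0 2 0 0 0" --pt "0 0 2 0 0 0"

```text
clock: 25.2
ee_pos: [0.4674, 0.1723, 0.177]
eef_rot: [1.0, 0.018, -0.002, 0.001]
contact_force: [-8.8, -1.2, 6.7]
grip_width: 0.249
gripper_force: 30.0
```

```bash
python3 - <<'E'
from h import *
a=np.load("a.npy");w=env.snapshot("wrist");b=w["pixels"];np.save("b.npy",b)
g=lambda i:cv2.GaussianBlur(cv2.cvtColor(i,cv2.COLOR_BGR2GRAY),(5,5),0)
p=cv2.goodFeaturesToTrack(g(a)[60:260,130:350],80,.01,5).reshape(-1,2)+np.float32([130,60])
q,st,_=cv2.calcOpticalFlowPyrLK(g(a),g(b),p.reshape(-1,1,2).astype(np.float32),None)
for (x,y),(u,v),k in sorted(zip(p.tolist(),q.reshape(-1,2).tolist(),st.ravel()),key=lambda t:t[0][1]):
    if k:print(int(x),int(y),round(u-x,2),round(v-y,2),end=" | ")
s=env.get_state();print(s["contact_force"],s["ee_pos"])
E
```

```text
258 61 33.05 4.39 | 263 61 128.33 -44.14 | 241 61 -5.46 -0.63 | 247 61 -1.04 -1.96 | 217 62 -0.01 0.01 | 286 62 -40.1 -7.69 | 231 63 -0.34 -1.2 | 272 63 22.8 -4.64 | 220 66 0.03 0.11 | 283 66 -42.11 -7.75 | 263 67 14.32 -4.87 | 252 67 1.03 -2.95 | 240 68 -1.25 -1.6 | 247 68 -0.32 -2.66 | 296 70 0.21 0.05 | 208 70 -0.03 0.02 | 230 72 -0.17 -0.22 | 272 72 11.73 -7.89 | 223 73 -0.02 0.08 | 280 73 -15.4 -6.49 | 267 73 48.4 10.79 | 253 73 3.46 -0.55 | 237 73 -0.15 -0.44 | 260 74 152.31 55.09 | 308 80 0.24 0.06 | 252 80 0.95 -0.46 | 195 81 -0.11 0.09 | 271 83 -50.4 1.05 | 232 84 0.17 -0.0 | 215 95 -0.04 0.07 | 288 95 0.04 0.0 | 321 101 0.09 0.31 | 299 111 0.16 0.16 | 204 112 -0.09 0.21 | 304 131 0.2 0.31 | 200 143 -0.05 0.14 | 179 144 0.02 0.11 | 166 150 -0.48 0.32 | 202 150 -0.01 0.4 | 301 150 0.25 -0.13 | 157 151 -0.3 0.23 | 134 155 -0.2 0.2 | 207 166 -0.03 0.25 | 189 167 -0.08 0.09 | 317 169 0.18 0.15 | 326 169 0.2 0.24 | 218 169 0.16 0.44 | 329 173 0.19 0.27 | 284 177 -0.51 0.69 | 224 178 -0.15 0.21 | 283 198 -0.14 -0.02 | 226 201 0.02 0.27 | 275 202 -0.02 0.1 | 227 217 0.0 -0.02 | 276 217 0.04 -0.02 | 222 223 0.01 -0.04 | 281 223 0.04 -0.01 | 285 226 0.03 -0.02 | 334 233 0.17 -0.01 | 136 236 0.01 -0.01 | 294 238 0.02 -0.01 | 210 238 -0.02 -0.03 | 298 251 0.05 0.06 | 208 252 0.02 0.01 | [-8.70541197 -2.7147357   7.61641961] [0.46737687 0.1722804  0.17693391]
```

The lid is now in contact with the rim: upward force rose from about 1 N to 7 N and the tool stopped at z .177. I'll ease off the push, release and retreat straight up.

>>> carry_out --pt "-0.5 0 -0.6 0 0 0" --pt "-1 0 -1.2 0 0 0" --pt "-1 0 -1.2 0 0 0"

```text
clock: 25.62
ee_pos: [0.4674, 0.1723, 0.1773]
eef_rot: [1.0, 0.018, -0.0, 0.0]
contact_force: [-2.8, -1.1, 1.3]
grip_width: 0.249
gripper_force: 30.0
```

>>> carry_out --pt "0 0 0 0 0 0" --pt "0 0 0 0 0 0" --pt "0 0 0 0 0 0" --pt "0 0 0 0 0 0" --pt "0 0 0 0 0 0" --grip 80

```text
clock: 26.25
ee_pos: [0.4677, 0.1727, 0.1777]
eef_rot: [1.0, 0.018, 0.0, -0.0]
contact_force: [-1.0, -0.3, 0.1]
grip_width: 0.717
gripper_force: 0.0
```

>>> carry_out --pt "0 0 -8 0 0 0" --pt "0 0 -25 0 0 0" --pt "0 0 -50 0 0 0" --pt "-5 0 -80 0 0 0" --pt "-20 0 -110 0 0 0" --pt "-40 0 -130 0 0 0" --pt "-60 0 -140 0 0 0" --pt "-60 0 -140 0 0 0" --pt "-60 0 -140 0 0 0"

```text
clock: 27.38
ee_pos: [0.408, 0.1706, 0.3179]
eef_rot: [1.0, 0.018, 0.0, -0.0]
contact_force: [-0.4, -0.4, 0.4]
grip_width: 0.839
gripper_force: 0.0
```

```bash
python3 - <<'E'
from h import *
s=env.get_state();print(s["clock"],s["ee_pos"],s["contact_force"],s["grip_width"])
w=env.snapshot("wrist");p=w["pixels"].astype(int)
m=((p[:,:,2]-p[:,:,0]>50)&(p[:,:,2]<200)).astype(np.uint8)
n,l,st,c=cv2.connectedComponentsWithStats(m)
for i in range(1,n):
    if st[i,4]>150:print(st[i],c[i])
for th in(-.05,0,.1,.3):
    P=[[.5935-r*np.cos(th),.1765-.035*r+b,.2035+r*np.sin(th)+.004] for r in(.1,.137) for b in(-.012,.012)]
    print(th,proj(w,P).round(1).tolist())
E
```

```text
27.375 [0.40799023 0.17057933 0.31794965] [-0.40813239 -0.41750433  0.42210793] 0.8391986251204666
[  0  44  46  95 765] [12.61176471 69.9124183 ]
[  29   82  105  122 1122] [100.07308378 165.58823529]
[ 240   91   27   47 1209] [252.59470637 113.83126551]
[ 93 250  22  54 338] [ 99.90532544 273.30473373]
[386 250  26  54 620] [401.48064516 277.37741935]
[403 315  97   7 635] [451.11968504 317.96062992]
-0.05 [[266.1, 98.0], [239.1, 97.0], [265.5, 139.9], [239.6, 139.0]]
0 [[266.3, 97.9], [238.8, 96.9], [265.8, 140.7], [239.3, 139.8]]
0.1 [[266.9, 96.7], [238.4, 95.6], [266.6, 141.3], [238.7, 140.3]]
0.3 [[268.3, 90.0], [237.4, 88.8], [268.5, 137.2], [237.4, 136.1]]
```

The tab now sits at columns 240–267, rows 91–138, which matches a level lid. The force reading is near zero and the arm is clear, so I'll hand it in.

```bash
python3 -c "
from workcell import env
print(env.finish_job())"
```

```text
the job is handed in; nothing more can be done
None
```

The hopper is seated on the shoulder (about 7 N at contact), the lid was held all the way down and rests level on the rim, the bowl and tamper were not touched, and the job was handed in at about 27 s; no verdict was returned.

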